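# Seat the stage top on its kinematic base

## Robot

A 6-joint arm with a two-finger parallel gripper is mounted at the origin on the work surface. World frame = base frame: x ahead of the robot, y to its left, z up, the work surface at z = 0. Lengths are in m, angles in rad, forces in N, time in s.
With the tool pointing down it reaches from about 0.3 to 0.775 m from the base axis. Payload 14.6 kg.
Tool frame: the origin (TCP) lies at the very end of the fingers, on their centre line; the grasp point (between the pads) lies 19 mm behind it; z points along the fingers, y is the line along which they close (so a half turn about z gives the same grasp; the last joint's range is limited). The gripper opens to 94 mm and grips with 3 to 60 N. Pads are 16 mm wide; open, the fingers measure 119 mm over their backs; the gripper's body (75 mm by 177 mm) begins 78 mm behind the grasp point.
Start: joints at [-1.336, 0.3, 1.521, -0, 1.321, -0.067], TCP at [0.163, -0.525, 0.205] pointing down, gripper open.
Joint ranges: [-3.03, 3.03], [-0.79, 2.21], [0.23, 2.52], [-1.04, 4.18], [0, 3.07], [-2.55, 2.55]. Speed limits (rad/s): [2.22, 2.22, 2.57, 3.14, 3.14, 3.14].

## Interface

Orientations are given as [roll, pitch, yaw] about the fixed x, y, z axes, in that order (R = Rz(yaw) Ry(pitch) Rx(roll)).
In Python, from station import ctrl gives the robot as it stands.
- The arm moves only by the tool move_arm, never from a script. Its argument "increments" is a list of rows, each a list of 7 numbers: the opening, from 0 (shut) to 1 (fully open), then the shift along the tool's x, y, z in units of 50 mm (1.0 is 50 mm), then the turn, a rotation vector about the tool's x, y, z in rad. In form: [[claw, tx, ty, tz, rx, ry, rz], ...]. A call has 1 to 20 rows; each row shifts and turns the commanded pose from where the row before left it, along the tool's axes as they then stand; what a row does not reach is not made up. A row lasts 1/10 s, in which the tool goes at most 50 mm and 8.59 degrees, less where a joint would pass 70% of its speed; a pose out of reach is approached as far as the arm can. A call is refused whole if a number of a shift passes 1 or a number of a turn 0.15, either way. A call with a gripper value outside its range is refused whole. The fingers move at their own pace and stop on an object; "force" is the grip in N (left out, the last holds). Time passes only in rows, so rows that do not move let the fingers close. It gives the time, the measured TCP pose, the force, the opening and the grip force at its end, in the units of the state.
- ctrl.get_obs(): the state, without advancing time (a new reading comes with each control period).
- ctrl.camera(name): name is "side" or "top"; returns a dict with "color" (400x640x3 uint8, blue, green, red), "K" (3x3 intrinsics, pixels), "pose" (4x4, takes a point from camera to world coordinates). Camera axes: x right, y down, z forward; pixel columns grow to the right and rows downward; lengths in m; the calibration is good to about 2 mm. A picture is of the moment at which its call begins. There is no depth.
- ctrl.hand_in(): hands the job in; it is judged then, once.
Trained networks look in a picture, given as the dict that the camera call returned (one of the last four; its "shot" number tells which), for a name from the list of things; names that differ only in an ending like _2 or _b are one class to them, and where a whole thing is asked for, a point or a joint stands for the part that bears it (a point fixed in the world has none). Each returns a list of dicts, best first, with "conf" (0 to 1); they miss things now and then, are a little off and sometimes report something else, mostly with a low value. They report only what shows in the picture. A call takes as long as a camera call. They do not tell look-alikes from the thing itself.
- ctrl.cut_out(name, picture): "mask" (400x640 bool, what is visible of it) and "centre" ([row, column] in pixels, amid what is visible of it).
The state is a dict: "time_s": time; "qpos": joint angles; "joint_vel": joint speeds; "tau": joint torques, N m; "ee_pos": TCP position; "eef_rot": TCP orientation; "force": force on the tool from outside, world axes, zero at the start; "moment": the same for the moment, N m; "grip_width": finger opening in m; "grip_force": force on a finger pad.
Only numpy, scipy, OpenCV 4.12 (cv2) and the standard library are available. Lean on these libraries where they do the work, as an engineer would, in place of code of your own. Each camera call takes 0.05 s, during which the arm holds its last target. There are 200 camera calls.

## Task

On the engine-repair bench, pick up the three-armed stage top that stands on three ball feet and set it down gently on the base on the timber block, the foot of its long arm in the round cone cup, the other two in the groove and on the flat pad, so that all three feet are fully home and the top sits level. Let go of it, and leave the similar rectangular plate with four feet where it is.

Things in the scene. Friction and masses are not known exactly. Their poses are not given: they have to be found in the camera images.
- stage_mid (a point): Centre of the grip block (44 x 24 x 40 mm in x, y, z) of the loose three-armed aluminium stage top, 0.45 kg, 56 mm above its feet's underside; z up, x along the long arm. Plate under the block: 20 to 30 mm below this point, arms 26 mm wide, round ends 30 mm. Feet: slippery 20 mm steel balls, centres 46 mm below, at (x, y) = (80, 0), (-40, 45), (-40, -45) mm.
- base: Fixed timber block 230 x 170 x 30 mm with steel plate, top at 40 mm; origin under its centre, on the bench, z up. Aluminium seats: cone cup at (x, y) = (80, 0) mm, 45-degree V-groove (mouth 36 mm, 44 mm long, points at the cone, rim at 64 mm) at (-40, 45), flat pad (34 mm across, top at 50 mm) at (-40, -45). All feet home: stage_mid at (0, 0, 106) mm, axes parallel.
- base_cone (a point): Where the centre of the long arm's ball rests when home in the base's round aluminium cone cup, 60 mm above the bench; axes as the base. The cup has 45-degree walls, a mouth 36 mm across and its rim 64 mm above the bench (outside about 47 mm across). Cup and groove walls guide the balls in from up to about 10 mm off.
- squareplate_mid (a point): A bystander to leave alone: centre of an equal grip block (44 x 24 x 40 mm) on a loose rectangular aluminium plate, 120 x 96 x 10 mm, with four straight rubber feet; this point is 56 mm above the bench, z up, x along the longer side.
Not all that is in view belongs to the job. Leave any green look-alike of the part that bears stage_mid alone.

How it is judged:
By the outcome, as a careful person would: the job done as asked, in the order asked, and still so for the second after the job is handed in, with the robot touching nothing.
It also fails if it takes over 34 s, if anything falls off the work surface, if the arm or the gripper's body presses on something with over 40 N, if the wrist force passes 120 N, or if a joint passes its speed limit or range.

## Working session

There is one attempt and no reset: what is moved stays moved. The work goes in short steps, Python scripts to look and compute and a tool call to move; the robot and the scene stay as the last step left them, time stands still between calls to the robot, and variables do not carry over. Pictures are saved under pics/ and viewed, at most 10 in all, crops included, and the job is handed in when it is done.

Besides the shell and the picture viewer there is one more tool, called after "Emit:" as name(argument=value, ...), one argument or row to a line, values as JSON. move_arm: Moves the arm, as the interface text tells. Its arguments: {"type":"object","properties":{"increments":{"type":"array","items":{"type":"array","items":{"type":"number"}}},"force":{"type":"number"}},"required":["increments"]}

```bash
mkdir -p pics; python3 - <<'E'
from station import ctrl
import cv2,numpy as np,pickle
o=ctrl.get_obs();print(o['time_s'],o['ee_pos'],o['eef_rot'],o['grip_width'])
D={}
for n in('top','side'):
    p=ctrl.camera(n);D[n]=p;cv2.imwrite(f'pics/{n}0.png',p['color'])
    print(n,p['K'].tolist(),np.round(p['pose'],3).tolist())
    for t in('stage_mid','base','base_cone','squareplate_mid'):
        for d in ctrl.cut_out(t,p):
            print(t,round(d['conf'],2),np.round(d['centre'],1),d['mask'].sum())
            D[n,t,len([k for k in D if k[:2]==(n,t)])]=d['mask']
pickle.dump(D,open('d.pkl','wb'))
E
```

```text
0.0 [ 0.16341556 -0.5248829   0.20486494] [-3.14039418e+00 -5.94833867e-05  3.01808958e-01] 0.09385158600607607
top [[374.16569521388897, 0.0, 318.18910886704543], [0.0, 374.16569521388897, 198.5474991831685], [0.0, 0.0, 1.0]] [[-0.016, -0.997, 0.081, 0.399], [-1.0, 0.016, -0.0, -0.025], [-0.001, -0.081, -0.997, 1.047], [0.0, 0.0, 0.0, 1.0]]
stage_mid 0.71 [239.7 298.9] 920
stage_mid 0.6 [174.3 340.1] 937
stage_mid 0.59 [266.8 446.4] 1116
base 0.55 [178.7 237.6] 5174
base_cone 0.84 [180.4 234.3] 5305
squareplate_mid 0.69 [195.6 429.1] 1633
side [[503.6410868931492, 0.0, 322.4639957371745], [0.0, 503.6410868931492, 197.58721890377018], [0.0, 0.0, 1.0]] [[-0.831, -0.423, 0.361, 0.043], [-0.556, 0.632, -0.54, 0.57], [-0.0, -0.649, -0.76, 0.951], [0.0, 0.0, 0.0, 1.0]]
stage_mid 0.95 [252.1 341.4] 1244
stage_mid 0.78 [177.1 299.2] 1246
base 0.74 [277.8 226.2] 8293
base_cone 0.81 [277.2 225.5] 8085
squareplate_mid 0.72 [142.1 371.4] 1316
```

View pics/top0.png

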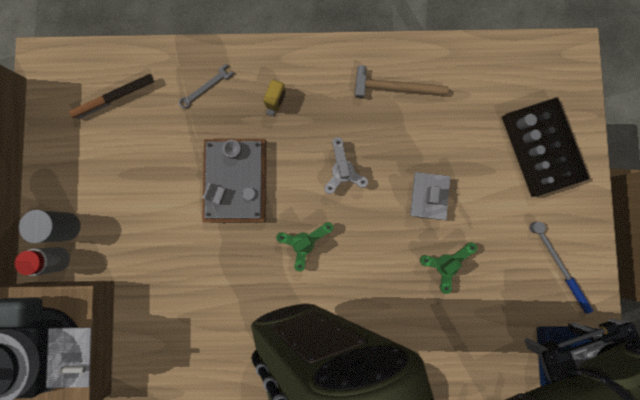

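View pics/side0.png

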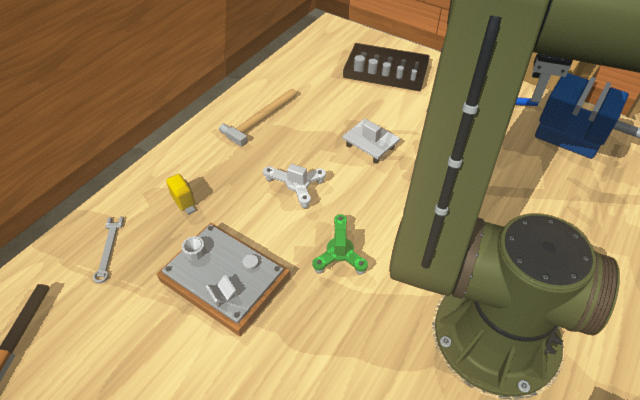

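```bash
cat > fit.py <<'E'
import cv2,numpy as np
from scipy.optimize import differential_evolution
def proj(P,cam):
    T=np.linalg.inv(cam['pose']);c=P@T[:3,:3].T+T[:3,3];u=c@cam['K'].T
    return u[:,:2]/u[:,2:]
def prism(xy,z0,z1):
    xy=np.asarray(xy,float);return np.vstack([np.c_[xy,np.full(len(xy),z)] for z in(z0,z1)])
def rect(cx,cy,w,h): return [(cx+a*w/2,cy+b*h/2) for a in(-1,1) for b in(-1,1)]
def disc(cx,cy,r): t=np.arange(16)*np.pi/8;return np.c_[cx+r*np.cos(t),cy+r*np.sin(t)]
F=np.array([(80,0),(-40,45),(-40,-45)])/1e3
def stage():
    L=[prism(rect(0,0,.044,.024),-.02,.02)]
    for f in F:
        d=f/np.linalg.norm(f);n=np.array([-d[1],d[0]])*.013
        L+=[prism([n,-n,f+n,f-n],-.03,-.02),prism(disc(*f,.015),-.03,-.02)]
        for s in(-.008,-.004,0,.004,.008): L.append(prism(disc(*f,np.sqrt(1e-4-s*s)),-.046+s,-.046+s))
    return L
def base():
    L=[prism(rect(0,0,.23,.17),0,.03),prism(rect(0,0,.22,.16),.03,.04),prism(disc(.08,0,.0235),.04,.064),prism(disc(-.04,-.045,.017),.04,.05)]
    d=np.array([120,-45]);d=d/np.linalg.norm(d);n=np.array([-d[1],d[0]]);c=np.array([-.04,.045])
    L.append(prism([c+a*d*.022+b*n*.02 for a in(-1,1) for b in(-1,1)],.04,.064));return L
def world(L,p):
    c,s=np.cos(p[2]),np.sin(p[2]);R=np.array([[c,-s,0],[s,c,0],[0,0,1]])
    return [l@R.T+[p[0],p[1],p[3]] for l in L]
def sil(L,p,cam,k=4):
    m=np.zeros((400*k,640*k),np.uint8)
    for l in world(L,p):
        h=cv2.convexHull((((proj(l,cam)+.5)*k-.5)*16).round().astype(np.int32));cv2.fillConvexPoly(m,h,255,shift=4)
    return cv2.resize(m,(640,400),interpolation=cv2.INTER_AREA)/255.
def fit(L,z,views,bnd):
    def cost(q):
        p=[q[0],q[1],q[2],z];return sum(np.abs(sil(L,p,c,2)-m).sum()/m.sum() for c,m in views)
    r=differential_evolution(cost,bnd,maxiter=30,popsize=8,seed=1,tol=1e-4);return r.x,r.fun
E
cat > run.py <<'E'
from fit import *;import pickle
D=pickle.load(open('d.pkl','rb'));t,s=D['top'],D['side']
S,B=stage(),base()
out={}
for nm,L,z,mt,ms,b in(('stage',S,.056,D['top','stage_mid',1],D['side','stage_mid',1],[(.4,.55),(-.16,0),(-.6,.6)]),
  ('base',B,0,D['top','base',0],D['side','base',0],[(.35,.55),(.1,.3),(-.5,.5)])):
    for lab,v in(('both',[(t,mt),(s,ms)]),('top',[(t,mt)]),('side',[(s,ms)])):
        x,f=fit(L,z,v,b);print(nm,lab,x.round(4),round(f,3));out.setdefault(nm,x)
I=[]
for c,(u,v) in((t,(290,170)),(s,(250,230))):
    im=cv2.resize(c['color'],None,fx=4,fy=4,interpolation=cv2.INTER_CUBIC)
    for nm,L,z in(('stage',S,.056),('base',B,0)):
        for l in world(L,[*out[nm],z]):
            h=cv2.convexHull(((proj(l,c)+.5)*4-.5).astype(np.float32)).round().astype(int);cv2.polylines(im,[h],True,(0,0,255),1)
    I.append(im[(v-60)*4:(v+60)*4,(u-100)*4:(u+100)*4])
I=[cv2.resize(i,(625,375) if 0 else (500,300)) if 0 else i for i in I]
for k,i in enumerate(I): cv2.imwrite(f'pics/fit{k}.png',i)
E
time python3 run.py
```

```text
stage both [ 0.55   -0.0925  0.1192] 0.723
stage top [ 0.55   -0.0945  0.1578] 0.35
stage side [ 0.55   -0.0902  0.1022] 0.352
base both [ 0.5401  0.2053 -0.0149] 0.072
base top [ 0.5397  0.2052 -0.0127] 0.04
base side [ 0.5415  0.2064 -0.0069] 0.02
real	0m39.371s
user	0m28.526s
sys	0m41.117s
```

```bash
sed -i 's/\[(.4,.55),(-.16,0)/[(.45,.65),(-.16,0)/' run.py; python3 run.py
```

```text
stage both [ 0.5606 -0.0939  0.1749] 0.28
stage top [ 0.5582 -0.0947  0.1669] 0.143
stage side [ 0.5619 -0.0936  0.1736] 0.086
base both [ 0.5401  0.2053 -0.0149] 0.072
base top [ 0.5397  0.2052 -0.0127] 0.04
base side [ 0.5415  0.2064 -0.0069] 0.02
```

View pics/fit0.png

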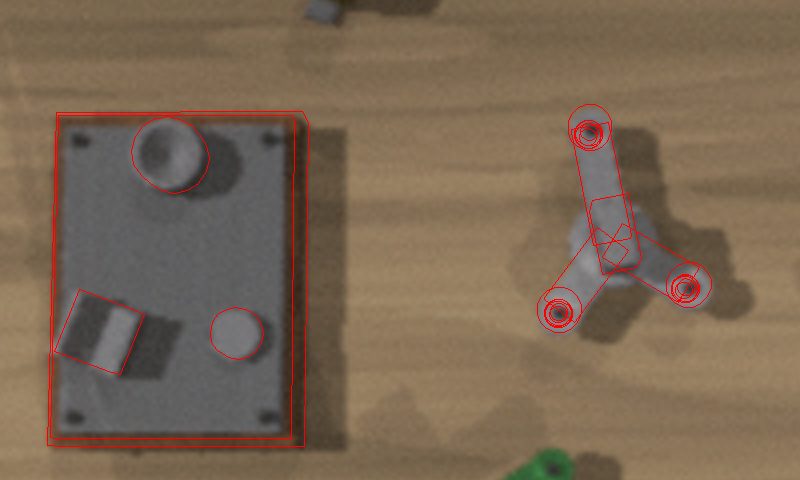

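View pics/fit1.png

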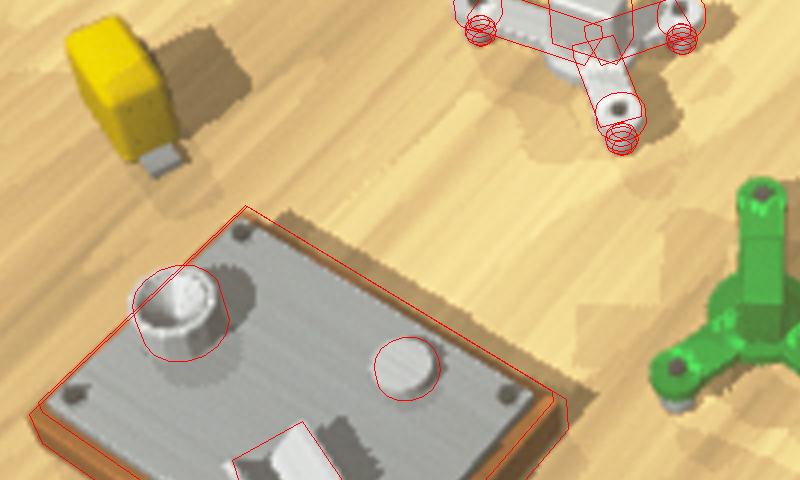

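Emit:
move_arm(
  increments=[
    [1, 0.2, -0.12, 0, 0, 0, 0],
    [1, 0.47, -0.27, 0, 0, 0, 0],
    [1, 0.676, -0.391, 0, 0, 0, 0],
    [1, 0.676, -0.391, 0, 0, 0, 0],
    [1, 0.676, -0.391, 0, 0, 0, 0],
    [1, 0.676, -0.391, 0, 0, 0, 0],
    [1, 0.676, -0.391, 0, 0, 0, 0],
    [1, 0.676, -0.391, 0, 0, 0, 0],
    [0.65, 0.676, -0.391, 0, 0, 0, 0],
    [0.65, 0.676, -0.391, 0, 0, 0, 0],
    [0.65, 0.676, -0.391, 0, 0, 0, 0],
    [0.65, 0.676, -0.391, 0, 0, 0, 0],
    [0.65, 0.676, -0.391, 0, 0, 0, 0],
    [0.65, 0.676, -0.391, 0, 0, 0, 0],
    [0.65, 0.676, -0.391, 0, 0, 0, 0],
    [0.65, 0.47, -0.27, 0, 0, 0, 0],
    [0.65, 0.2, -0.12, 0, 0, 0, 0],
    [0.65, 0, 0, 0, 0, 0, 0.13],
    [0.65, 0, 0, 0, 0, 0, 0],
  ],
)

```text
time_s: 2.4
ee_pos: [0.5595, -0.0946, 0.2054]
eef_rot: [-3.142, 0.0, 0.17]
force: [0.1, -0.3, 0.5]
grip_width: 0.0613
grip_force: 0.0
```

Emit:
move_arm(
  increments=[
    [0.65, 0, 0, 0.3, 0, 0, 0],
    [0.65, 0.01, 0, 0.5, 0, 0, 0],
    [0.65, 0, 0, 0.6, 0, 0, 0],
    [0.65, 0, 0, 0.6, 0, 0, 0],
    [0.65, 0, 0, 0.5, 0, 0, 0],
    [0.65, 0, 0, 0.35, 0, 0, 0],
    [0.65, 0, 0, 0.25, 0, 0, 0],
    [0.65, 0, 0, 0.14, 0, 0, 0],
    [0.65, 0, 0, 0, 0, 0, 0],
    [0.65, 0, 0, 0, 0, 0, 0],
  ],
)

```text
time_s: 3.4
ee_pos: [0.5607, -0.0948, 0.0443]
eef_rot: [3.141, -0.001, 0.172]
force: [0.1, -0.2, -0.8]
grip_width: 0.061
grip_force: 0.0
```

```bash
python3 - <<'E'
from station import ctrl
import cv2
a=ctrl.camera('top')['color'][115:235,280:400];b=ctrl.camera('side')['color'][120:240,240:360]
cv2.imwrite('pics/pre.png',cv2.resize(cv2.hconcat([a,b]),(800,400),interpolation=cv2.INTER_CUBIC))
E
```

```text
(no output)
```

View pics/pre.png

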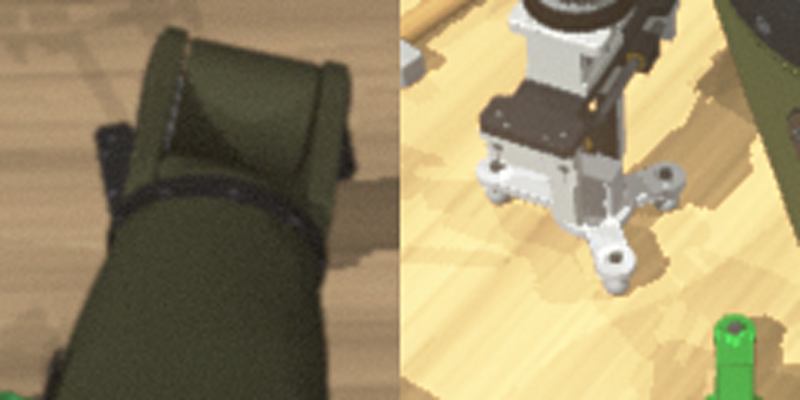

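The side view (right half) shows the fingers on both sides of the block, and the stage has not moved. Closing and lifting.

Emit:
move_arm(
  force=30,
  increments=[
    [0.4, 0, 0, 0, 0, 0, 0],
    [0.3, 0, 0, 0, 0, 0, 0],
    [0.2, 0, 0, 0, 0, 0, 0],
    [0.1, 0, 0, 0, 0, 0, 0],
    [0.1, 0, 0, 0, 0, 0, 0],
    [0.1, 0, 0, 0, 0, 0, 0],
    [0.1, 0, 0, 0, 0, 0, 0],
  ],
)

```text
time_s: 4.2
ee_pos: [0.5603, -0.0946, 0.0434]
eef_rot: [-3.141, 0.0, 0.172]
force: [-0.3, 0.4, 0.2]
grip_width: 0.0236
grip_force: 30.0
```

Emit:
move_arm(
  increments=[
    [0.1, 0, 0, -0.15, 0, 0, 0],
    [0.1, 0, 0, -0.3, 0, 0, 0],
    [0.1, 0, 0, -0.5, 0, 0, 0],
    [0.1, 0, 0, -0.6, 0, 0, 0],
    [0.1, 0, 0, -0.5, 0, 0, 0],
    [0.1, 0, 0, -0.25, 0, 0, 0.034],
    [0.1, 0, 0, -0.1, 0, 0, 0.075],
    [0.1, 0, 0, 0, 0, 0, 0.075],
    [0.1, -0.02, -0.25, 0, 0, 0, 0],
    [0.1, -0.04, -0.5, 0, 0, 0, 0],
    [0.1, -0.05, -0.7, 0, 0, 0, 0],
    [0.1, -0.05, -0.7, 0, 0, 0, 0],
    [0.1, -0.05, -0.7, 0, 0, 0, 0],
    [0.1, -0.05, -0.7, 0, 0, 0, 0],
    [0.1, -0.05, -0.7, 0, 0, 0, 0],
    [0.1, -0.05, -0.7, 0, 0, 0, 0],
    [0.1, -0.05, -0.5, 0, 0, 0, 0],
    [0.1, -0.04, -0.35, 0, 0, 0, 0],
    [0.1, -0.02, -0.2, 0, 0, 0, 0],
    [0.1, 0, 0, 0, 0, 0, 0],
  ],
)

```text
time_s: 6.2
ee_pos: [0.54, 0.2067, 0.1636]
eef_rot: [-3.141, 0.0, -0.01]
force: [0.2, -0.0, -5.7]
grip_width: 0.024
grip_force: 30.0
```

Emit:
move_arm(
  increments=[
    [0.1, 0, 0, 0, 0, 0, 0],
    [0.1, 0, 0, 0, 0, 0, 0],
    [0.1, 0, 0, 0, 0, 0, 0],
  ],
)

```text
time_s: 6.5
ee_pos: [0.5407, 0.2049, 0.1635]
eef_rot: [3.142, -0.0, -0.013]
force: [-0.4, 0.2, -5.6]
grip_width: 0.0239
grip_force: 30.0
```

```bash
cat > see.py <<'E'
import sys
from fit import *;from station import ctrl
o=ctrl.get_obs();e=o['ee_pos'];print(e.round(4),np.round(o['eef_rot'],3),np.round(o['force'],1))
z=e[2]+.0126   # stage_mid height from grasp
S=stage()
c=ctrl.camera('side');im=cv2.resize(c['color'],None,fx=4,fy=4,interpolation=cv2.INTER_CUBIC)
for L,p in((S,[e[0],e[1],o['eef_rot'][2],z]),(base(),[.540,.2055,-.012,0])):
    for l in world(L,p):
        h=cv2.convexHull(((proj(l,c)+.5)*4-.5).astype(np.float32)).round().astype(int);cv2.polylines(im,[h],True,(0,0,255),1)
v,u=int(sys.argv[2]),int(sys.argv[3]);cv2.imwrite(f'pics/{sys.argv[1]}.png',im[v*4-300:v*4+300,u*4-400:u*4+400])
for d in ctrl.cut_out('stage_mid',c): print(round(d['conf'],2),d['centre'],d['mask'].sum())
E
python3 see.py held 240 215
```

```text
[0.5407 0.2049 0.1635] [ 3.142 -0.    -0.013] [-0.4  0.2 -5.6]
0.92 [253.5, 340.9] 1426
0.56 [239.9, 215.7] 1331
```

View pics/held.png

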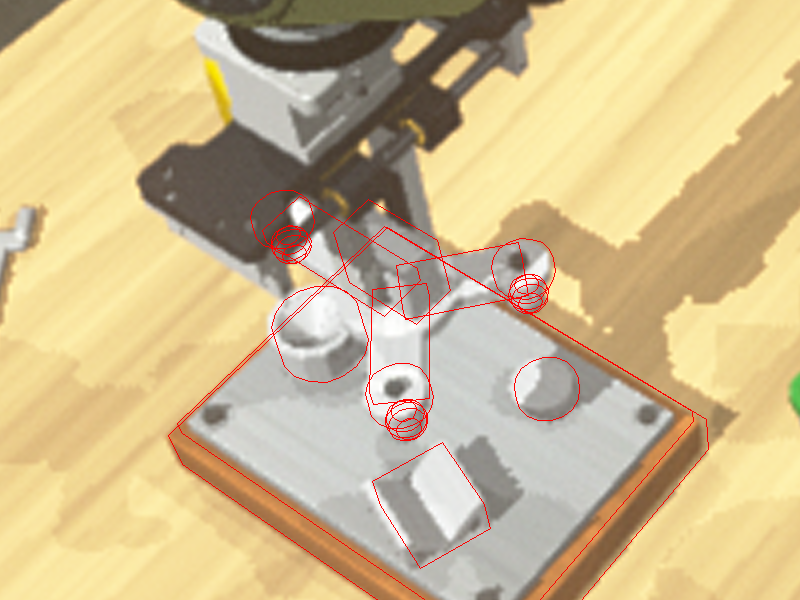

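Emit:
move_arm(
  increments=[
    [0.1, 0, 0, 0.2, 0, 0, 0],
    [0.1, -0.01, 0, 0.35, 0, 0, 0],
    [0.1, 0, 0, 0.3, 0, 0, 0],
    [0.1, 0, 0, 0.2, 0, 0, 0],
    [0.1, 0, 0, 0.1, 0, 0, 0],
    [0.1, 0, 0, 0.08, 0, 0, 0],
    [0.1, 0, 0, 0.05, 0, 0, 0],
    [0.1, 0, 0, 0.02, 0, 0, 0],
    [0.1, 0, 0, 0, 0, 0, 0],
    [0.1, 0, 0, 0, 0, 0, 0],
  ],
)

```text
time_s: 7.6
ee_pos: [0.5402, 0.2057, 0.0988]
eef_rot: [-3.141, -0.001, -0.012]
force: [-0.8, 0.1, -6.5]
grip_width: 0.0235
grip_force: 30.0
```

Emit:
move_arm(
  increments=[
    [0.1, 0, 0, 0.02, 0, 0, 0],
    [0.1, 0, 0, 0.02, 0, 0, 0],
    [0.1, 0, 0, 0, 0, 0, 0],
    [0.1, 0, 0, 0, 0, 0, 0],
  ],
)

```text
time_s: 8.0
ee_pos: [0.54, 0.2057, 0.0964]
eef_rot: [-3.142, 0.0, -0.012]
force: [-0.0, -0.4, -6.2]
grip_width: 0.0239
grip_force: 30.0
```

```bash
python3 see.py near 245 215
```

```text
[0.54   0.2057 0.0964] [-3.142  0.    -0.012] [-0.  -0.4 -6.2]
0.97 [259.5, 224.6] 1173
0.83 [253.8, 341.5] 1295
0.68 [282.6, 232.4] 6051
```

View pics/near.png

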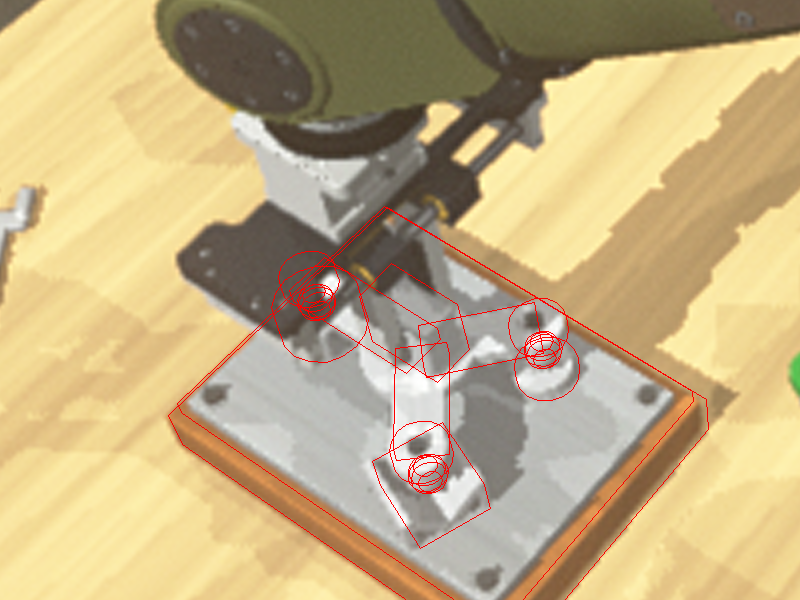

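The feet hang about 3 mm above their seats: near foot over the groove at (425,470), pad foot at (540,350), long arm over the cup at (315,300). Lowering slowly.

Emit:
move_arm(
  increments=[
    [0.1, 0, 0, 0.02, 0, 0, 0],
    [0.1, 0, 0, 0.02, 0, 0, 0],
    [0.1, 0, 0, 0, 0, 0, 0],
  ],
)

```text
time_s: 8.4
ee_pos: [0.5401, 0.2057, 0.0944]
eef_rot: [-3.142, -0.0, -0.012]
force: [0.4, 0.2, -6.0]
grip_width: 0.0234
grip_force: 30.0
```

Emit:
move_arm(
  increments=[
    [0.1, 0, 0, 0.01, 0, 0, 0],
    [0.1, 0, 0, 0.01, 0, 0, 0],
    [0.1, 0, 0, 0, 0, 0, 0],
  ],
)

```text
time_s: 8.7
ee_pos: [0.5403, 0.2057, 0.0937]
eef_rot: [-3.141, -0.001, -0.012]
force: [1.5, 1.2, -3.2]
grip_width: 0.024
grip_force: 30.0
```

Emit:
move_arm(
  force=8,
  increments=[
    [0.1, 0, 0, 0, 0, 0, 0],
    [0.1, 0.01, -0.01, 0.01, 0, 0, 0],
    [0.1, 0, 0, 0.01, 0, 0, 0],
    [0.1, 0, 0, 0, 0, 0, 0],
  ],
)

```text
time_s: 9.1
ee_pos: [0.5408, 0.206, 0.0934]
eef_rot: [3.141, -0.001, -0.012]
force: [-1.1, -2.4, 7.1]
grip_width: 0.0244
grip_force: 8.0
```

Emit:
move_arm(
  force=3,
  increments=[
    [0.1, 0, 0, 0, 0, 0, 0],
    [0.1, 0, 0, 0, 0, 0, 0],
    [0.3, 0, 0, 0, 0, 0, 0],
    [0.45, 0, 0, 0, 0, 0, 0],
    [0.6, 0, 0, 0, 0, 0, 0],
    [0.6, 0, 0, 0, 0, 0, 0],
    [0.6, 0, 0, 0, 0, 0, 0],
  ],
)

```text
time_s: 9.8
ee_pos: [0.5405, 0.2062, 0.0923]
eef_rot: [-3.142, 0.0, -0.012]
force: [0.3, 0.2, 0.3]
grip_width: 0.0552
grip_force: 0.0
```

Emit:
move_arm(
  increments=[
    [0.6, 0, 0, -0.1, 0, 0, 0],
    [0.6, 0, 0, -0.3, 0, 0, 0],
    [0.6, 0, 0, -0.5, 0, 0, 0],
    [0.6, 0, 0, -0.6, 0, 0, 0],
    [0.6, 0, 0, -0.6, 0, 0, 0],
    [0.6, 0, 0, -0.4, 0, 0, 0],
    [0.6, 0, 0.3, 0, 0, 0, 0],
    [0.6, 0, 0.6, 0, 0, 0, 0],
    [0.6, 0, 0.7, 0, 0, 0, 0],
    [0.6, 0, 0.7, 0, 0, 0, 0],
    [0.6, 0, 0.7, 0, 0, 0, 0],
    [0.6, 0, 0.7, 0, 0, 0, 0],
    [0.6, 0, 0.7, 0, 0, 0, 0],
    [0.6, 0, 0.7, 0, 0, 0, 0],
    [0.6, 0, 0.4, 0, 0, 0, 0],
    [0.6, 0, 0.2, 0, 0, 0, 0],
    [0.6, 0, 0, 0, 0, 0, 0],
  ],
)

```text
time_s: 11.5
ee_pos: [0.5367, -0.0799, 0.2172]
eef_rot: [-3.142, 0.0, -0.014]
force: [-0.4, -0.5, -0.6]
grip_width: 0.0563
grip_force: 0.0
```

```bash
cat > chk.py <<'E'
from fit import *;from station import ctrl
o=ctrl.get_obs();print(o['ee_pos'].round(3),np.round(o['force'],1))
S=stage();I=[]
for n,(v,u) in(('top',(178,236)),('side',(260,225))):
    c=ctrl.camera(n);k=6;im=cv2.resize(c['color'],None,fx=k,fy=k,interpolation=cv2.INTER_CUBIC)
    for l in world(S,[.5405,.2055,-.012,.106]):
        h=cv2.convexHull(((proj(l,c)+.5)*k-.5).astype(np.float32)).round().astype(int);cv2.polylines(im,[h],True,(0,0,255),1)
    I.append(im[v*k-300:v*k+300,u*k-200:u*k+200])
    for d in ctrl.cut_out('stage_mid',c):
        if abs(d['centre'][1]-u)<30:
            for z in (.106,):
                x,f=fit(S,z,[(c,d['mask'])],[(.5,.58),(.17,.24),(-.2,.2)]);print(n,round(d['conf'],2),d['mask'].sum(),x.round(4),round(f,3))
cv2.imwrite('pics/end.png',cv2.hconcat(I))
E
python3 chk.py
```

```text
[ 0.537 -0.08   0.217] [-0.4 -0.5 -0.6]
top 0.59 1059 [ 0.5384  0.2053 -0.0115] 0.127
side 0.81 1714 [ 0.5427  0.207  -0.0221] 0.103
```

View pics/end.png

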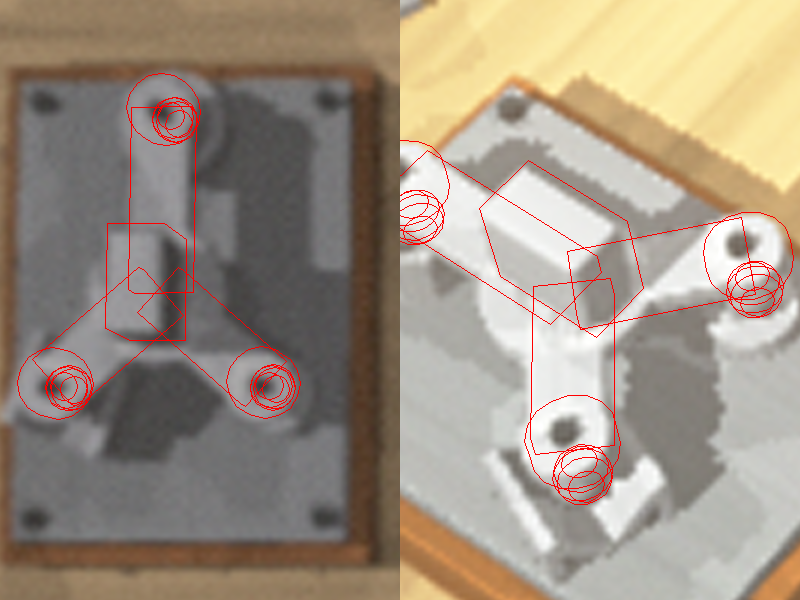

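The top sits on all three seats in both views, within about 1–2 mm of the model outline, and the gripper is well clear.

```bash
python3 -c "
from station import ctrl
print(ctrl.hand_in())"
```

```text
the job is handed in; nothing more can be done
None
```

The stage top is on the base with its long-arm foot in the cone cup and the other two in the groove and on the pad. It's released and handed in at about 11.6 s; both cameras match the home position within 1–2 mm, too coarse to rule out a slight tilt, and I never touched the rectangular plate.

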